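Level the switch box and hold its cover over the screw holes

TASK

The open switch box on the bench is tipped up on its bracket: first swing it fully down so that it is level, then pick the cover plate up by its handle and hold it level over the box, about a centimetre above the rim and not touching it, with its four screw holes lined up over the four threaded holes so that someone else can start the screws. Finish while still holding the cover there; do not put it down or let go. Leave the other things on the bench where they are.

Things in the scene. Friction and masses are not known exactly. Their poses are not given: they have to be found in the camera images.
- bracket: Dark steel bracket screwed to the bench, base plate 150 x 172 x 8 mm, cannot move. Origin: centre of its underside, on the bench. The switch box is pivoted on it.
- switch_box (a joint): Tilt of the switch box on its bracket, rad: 0 = fully down and level (end stop), growing as the far side of the box rises; 0.8 is the upper stop. It starts tipped by 0.3 to 0.6. The hinge is stiff (about 0.35 N m of friction): the box stays where it is left and swings down when its raised far rim is pushed down with a few newtons (under 8).
- box_hinge (a point): Point on the hinge axis of the switch box, midway between the two lugs, 20 mm above the bench. Axes turn with the box: x from the hinge towards the far, raised side; y along the hinge axis; z out of the open top. With the box level x and y are horizontal.
- box_top (a point): Centre of the open top of the switch box, in the plane of its rim; same axes as box_hinge, from which it lies 45 mm along x and 37 mm along z. Grey open metal box, 100 (x) x 130 (y) x 45 mm, walls 4 mm, with a square aluminium screw post in each inner corner, flush with the rim, each with a 6 mm threaded hole. Hole pattern 76 (x) x 106 (y) mm, centred here. Level, the rim is 57 mm above the bench.
- box_far_rim (a point): Middle of the upper outer edge of the far (raised) wall, where to push the box down: 95 mm along x and 37 mm along z from box_hinge, same axes. A flat rim 14 mm wide runs inward from this edge.
- box_hole_a (a point): Mouth of the threaded hole in the +x, +y corner of the box, at rim height.
- box_hole_b (a point): Mouth of the threaded hole in the -x, -y corner of the box, at rim height.
- cover: The cover plate: grey metal like the box, 100 (x) x 130 (y) x 4 mm, with four 11 mm through holes on a 76 (x) x 106 (y) mm pattern, lying flat on the bench, 0.17 to 0.35 kg. Origin: centre of its underside; z up. In its middle stands a black bridge handle: a bar 12 mm wide (x), 76 mm long (y), from 28 to 42 mm above the underside, on two posts; it is gripped across its 12 mm. The cover fits either way round (half a turn about z makes no difference).
- cover_hole_a (a point): Lower mouth of the cover's hole in its +x, +y corner.
- cover_hole_b (a point): Lower mouth of the cover's hole in its -x, -y corner.
- tack_tin: Bystander: round tin with a dark blue lid, 69 mm across, 36 mm high. Origin: centre of its underside.
- tape_brown: Bystander: roll of brown tape lying flat, 112 mm across, 48 mm high. Origin: centre of its underside.
- offcut_1: Bystander: wood offcut, 42 x 75 x 30 mm. Origin: centre of its underside.
Things that resemble listed ones, but are neither listed nor needed, are in the scene too. What is shaped like the cover but yellow is not meant.

How it is judged:
By the outcome, as a careful person would: the job done as asked, in the order asked, and still so for the second after the job is handed in, while the arm keeps its last pose, push and grip.
It also fails if it takes over 48 s, if anything falls off the work surface, if the arm or the gripper's body presses on something with over 40 N, if the wrist force passes 120 N, or if a joint passes its speed limit or range.

ROBOT

A 7-joint arm with a two-finger parallel gripper is mounted at the origin on the work surface; the furniture and walls round the work are solid. World frame = base frame: x ahead of the robot, y to its left, z up, the work surface at z = 0. Lengths are in m, angles in degrees, forces in N, time in s.
With the tool pointing down it reaches from about 0.4 to 0.875 m from the base axis. Payload 4.4 kg.
Tool frame: the origin (TCP) lies midway between the tips of the shut fingers; the grasp point (between the pads) lies 19 mm behind it (ctrl.tcp_to_grasp is the distance from the TCP to the grasp point, in m); z points along the fingers, y is the line along which they close (so a half turn about z gives the same grasp; the last joint's range is limited). The gripper opens to 85 mm and grips with 20 to 120 N. Pads are 22 mm wide; open, the fingers measure 114 mm over their backs; the gripper's body (76 mm by 85 mm) begins 54 mm behind the grasp point. The pads swing forward as they close: fully open they stand 13 mm farther back than shut.
Start: joints at [71.345, 36.005, 2.206, 86.941, -1.547, 57.084, -1.146], TCP at [0.167, -0.628, 0.231] pointing down, gripper open.
Joint ranges: [-175.42, 175.42], [-21.48, 121.26], [-71.46, 75.88], [10.55, 141.38], [-63.04, 243.04], [13.31, 113.54], [-168.57, 168.57]. Speed limits (degrees/s): [147.25, 147.25, 180, 180, 180, 180, 180].

INTERFACE

Orientations are given as [roll, pitch, yaw] about the fixed x, y, z axes, in that order (R = Rz(yaw) Ry(pitch) Rx(roll)).
In Python, from station import monitor, vision, hand_in, nets, ctrl gives the robot as it stands. The module is installed in compiled form; this text tells all that it offers.
- The arm moves only by the tool drive_tool, never from a script. Its argument "moves" is a list of rows, each an object with "jaw": the closure, from 0 (fully open) to 1 (shut); "travel": the shift along the tool's x, y, z in cm, a list of three; "turn": the turn, a rotation vector about the tool's x, y, z in degrees, a list of three. In form: [{"jaw": jaw, "travel": [dx, dy, dz], "turn": [wx, wy, wz]}, ...]. A call has 1 to 5 rows; each row is the pose to reach, as a shift and turn from the pose commanded when the call began, along the tool's axes at that moment; what a row does not reach only later rows make up. A row lasts 1/8 s, in which the tool goes at most 62.5 mm and 10.7 degrees, less where a joint would pass 70% of its speed; a pose out of reach is approached as far as the arm can. A call with a gripper value outside its range is refused whole. The fingers move at their own pace and stop on an object; "squeeze" is the grip in N (left out, the last holds). Time passes only in rows, so rows that repeat a pose let the fingers close. It gives the time, the measured TCP pose, the force, the opening and the grip force at its end, in the units of the state.
- monitor.observe(): the state, without advancing time (a new reading comes with each control period).
- vision.get_image(name): name is "side" or "top" or "wrist"; returns a dict with "img" (400x640x3 uint8, red, green, blue), "fov_y" (degrees; the focal length in pixels is half the picture's height over the tangent of half this angle, whatever the lens; pixels are square), "cx", "cy" (the principal point, pixels), "position" and "orientation" of the camera in the world. Camera axes: x right, y down, z forward; pixel columns grow to the right and rows downward; lengths in m; the calibration is good to about 2 mm. A picture is of the moment at which its call begins. There is no depth.
- hand_in(): hands the job in; it is judged then, once.
Trained networks look in a picture, given as the dict that the camera call returned (one of the last four; its "shot" number tells which), for a name from the list of things; names that differ only in an ending like _2 or _b are one class to them, and where a whole thing is asked for, a point or a joint stands for the part that bears it (a point fixed in the world has none). Each returns a list of dicts, best first, with "score" (0 to 1); they miss things now and then, are a little off and sometimes report something else, mostly with a low value. They report only what shows in the picture. A call takes as long as a camera call. They do not tell look-alikes from the thing itself.
- nets.find_in(picture, label): "point" ([row, column] in pixels, amid what is visible of it).
The state is a dict: "clock": time; "qpos": joint angles; "joint_vel": joint speeds; "joint_torque": joint torques, N m; "ee_pos": TCP position; "tool_rot": TCP orientation; "contact_force": force on the tool from outside, world axes, zero at the start; "wrist_torque": the same for the moment, N m; "finger_gap": opening from 0.0 (shut) to 1.0 (fully open); "finger_force": force on a finger pad.
Only numpy, scipy, OpenCV 4.12 (cv2) and the standard library are available. Lean on these libraries where they do the work, as an engineer would, in place of code of your own. Each camera call takes 0.05 s, during which the arm holds its last target. There are 200 camera calls.

## Working session

There is one attempt and no reset: what is moved stays moved. The work goes in short steps, Python scripts to look and compute and a tool call to move; the robot and the scene stay as the last step left them, time stands still between calls to the robot, and variables do not carry over. Pictures are saved under pics/ and viewed, at most 10 in all, crops included, and the job is handed in when it is done.

Besides the shell and the picture viewer there is one more tool, called after "Emit:" in YAML: its name, and indented under it one key for each argument. drive_tool: Moves the arm, as the interface text tells. Its arguments: {"type":"object","properties":{"moves":{"type":"array"},"squeeze":{"type":"number"}},"required":["moves"]}

```bash
mkdir -p pics; cat > h.py <<'E'
import numpy as np, cv2
from scipy.spatial.transform import Rotation as R
from station import monitor, vision, hand_in, nets, ctrl
def rot(o):
    o=np.array(o,float)
    return o if o.shape==(3,3) else (R.from_quat(o).as_matrix() if o.size==4 else R.from_euler('xyz',o,degrees=True).as_matrix())
def f(p): return 200/np.tan(np.radians(p['fov_y'])/2)
def ray(p,rc):
    d=np.array([(rc[1]-p['cx'])/f(p),(rc[0]-p['cy'])/f(p),1.]); return np.array(p['position']),rot(p['orientation'])@d
def at(p,rc,z):
    o,d=ray(p,rc); return o+d*(z-o[2])/d[2]
def proj(p,X):
    c=rot(p['orientation']).T@(np.array(X,float)-p['position']); return np.array([p['cy']+f(p)*c[1]/c[2],p['cx']+f(p)*c[0]/c[2]])
def save(n,img): cv2.imwrite('pics/'+n,img[:,:,::-1])
def totool(w):
    return rot(monitor.observe()['tool_rot']).T@np.array(w)*100
E
python3 - <<'E'
from h import *
s=monitor.observe();print(s)
P={n:vision.get_image(n) for n in('top','side','wrist')}
for n,p in P.items():
    print(n,{k:v for k,v in p.items() if k!='img'})
    save(n+'0.png',p['img'])
a=np.hstack([cv2.resize(P[n]['img'],(640,400)) for n in('top',)])
for l in('bracket','switch_box','cover','cover_hole_a','box_hole_a','box_far_rim','box_top','tack_tin','tape_brown','offcut_1'):
    for n in('top','side'):
        print(l,n,[(np.round(d['point']).tolist(),round(d['score'],2)) for d in nets.find_in(P[n],l)][:6])
E
```

```text
{'clock': 0.0, 'qpos': array([71.34515385, 36.06002493,  2.19990226, 86.99774003, -1.54726865,
       57.08365465, -1.14440364]), 'joint_vel': array([-0.05704702,  0.04418174,  0.00317248, -0.03444737,  0.05540994,
       -0.00955206,  0.06975252]), 'joint_torque': array([ 5.05812768e-04, -5.63410807e+01,  1.22610256e+00, -1.93440092e+01,
        1.09493229e-02,  1.05932675e-02,  2.77607262e-05]), 'ee_pos': array([ 0.16685881, -0.62755177,  0.23036599]), 'tool_rot': array([-1.79888166e+02, -2.28357848e-04,  1.48882555e+01]), 'contact_force': array([ 0.19068746, -1.16136362,  0.34509304]), 'wrist_torque': array([-0.01781871, -0.02705224,  0.0191322 ]), 'finger_force': 0.0, 'finger_gap': 1.0016998821914374}
top {'fov_y': 56.26023691963033, 'cx': 318.4574924171118, 'cy': 200.1000815851731, 'position': array([ 0.42654961, -0.04239924,  1.10084414]), 'orientation': array([-172.81670507,   -0.77142482,  -90.83946777]), 'shot': 1}
side {'fov_y': 50.88095916622576, 'cx': 318.35306754003255, 'cy': 204.17556424932607, 'position': array([ 0.58264137, -1.07202726,  0.69077642]), 'orientation': a
[... 628 characters left out ...]
hole_a top [([264.0, 456.0], 0.76), ([214.0, 308.0], 0.71), ([221.0, 375.0], 0.62), ([221.0, 218.0], 0.18)]
cover_hole_a side [([270.0, 302.0], 0.79), ([339.0, 230.0], 0.78), ([227.0, 318.0], 0.73), ([171.0, 308.0], 0.69)]
box_hole_a top [([225.0, 217.0], 0.66)]
box_hole_a side [([173.0, 306.0], 0.88)]
box_far_rim top [([223.0, 217.0], 0.58), ([220.0, 376.0], 0.25)]
box_far_rim side [([175.0, 307.0], 0.61)]
box_top top [([222.0, 217.0], 0.89)]
box_top side [([172.0, 305.0], 0.78)]
tack_tin top [([151.0, 300.0], 0.81)]
tack_tin side []
tape_brown top [([138.0, 244.0], 0.77)]
tape_brown side []
offcut_1 top [([222.0, 375.0], 0.72), ([226.0, 220.0], 0.41)]
offcut_1 side [([208.0, 270.0], 0.55)]
```

View pics/top0.png

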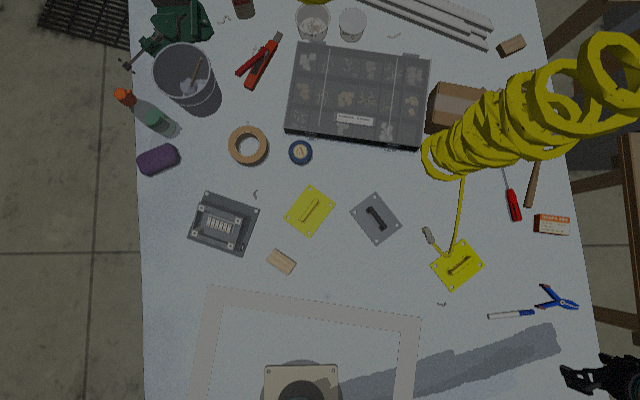

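View pics/side0.png

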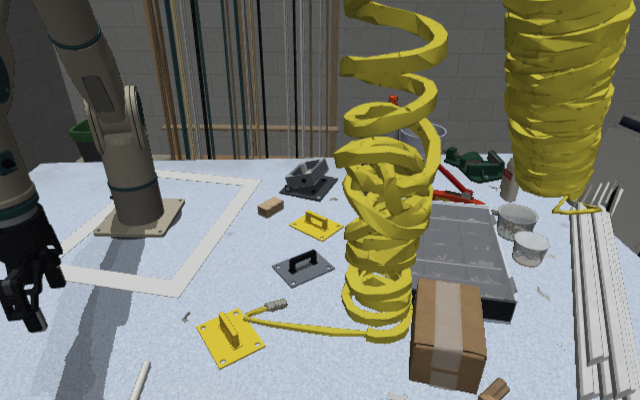

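The top view shows the grey box at (row 222, col 220) and three cover-shaped plates: yellow (210,308), grey (218,376) and yellow (265,457). Only the grey one fits "grey metal like the box". A yellow coil hangs near (160,440). I'll confirm with an enlarged crop.

```bash
python3 - <<'E'
from h import *
p=vision.get_image('top')
c=p['img'][180:260,180:410]
g=cv2.resize(c,None,fx=3.45,fy=3.45,interpolation=cv2.INTER_CUBIC)
g=np.clip(g.astype(float)*1.5,0,255).astype(np.uint8)
# second: 3x crops stacked: box and cover at x8
a=cv2.resize(p['img'][185:260,183:265],None,fx=4.8,fy=4.8,interpolation=cv2.INTER_CUBIC)
b=cv2.resize(p['img'][185:260,335:417],None,fx=4.8,fy=4.8,interpolation=cv2.INTER_CUBIC)
save('crop1.png',np.clip(np.hstack([a,b])*1.4,0,255).astype(np.uint8))
for n,rc in dict(cover=(218,376),tin=(151,300),tape=(145,248),off=(261,281),coil=(160,435),coilside=(175,470),brk=(225,222)).items(): print(n,at(p,rc,0.0).round(3))
s=vision.get_image('side')
print('side coil foot',at(s,(335,380),0).round(3), 'cover',at(s,(268,303),0).round(3))
E
```

```text
cover [ 0.51  -0.228  0.   ]
tin [ 0.715 -0.006  0.   ]
tape [0.735 0.151 0.   ]
off [0.388 0.052 0.   ]
coil [ 0.683 -0.413  0.   ]
coilside [ 0.635 -0.516  0.   ]
brk [0.495 0.225 0.   ]
side coil foot [ 0.69 -0.44  0.  ] cover [ 0.512 -0.224  0.   ]
```

View pics/crop1.png

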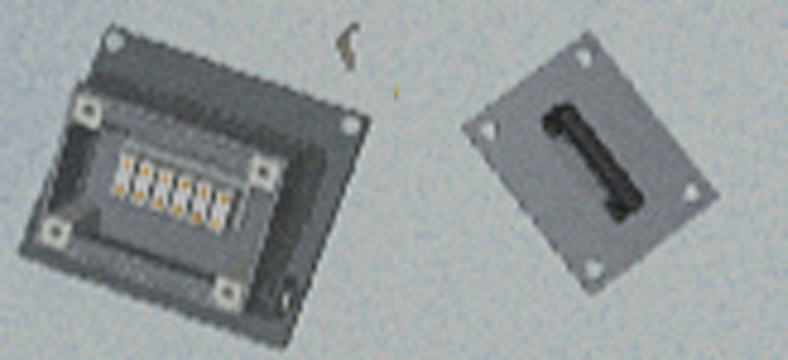

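The crop confirms the grey plate with a black handle, with holes at crop (585,56), (488,130), (690,191), (593,270). The box posts are at crop (88,110), (264,172), (56,231), (227,292). Next I'll fit both poses.

```bash
python3 - <<'E'
from h import *
from scipy.optimize import least_squares as LS
p=vision.get_image('top'); s=vision.get_image('side')
cov=[(185+r/4.8,335+(c-393.6)/4.8) for c,r in((585,56),(488,130),(690,191),(593,270))]
W=np.array([at(p,x,0.004) for x in cov]);print(W.round(4), W.mean(0).round(4), [np.linalg.norm(W[i]-W[j]).round(4) for i,j in((0,1),(0,2),(1,3),(0,3))])
v=(W[2]+W[3]-W[0]-W[1])[:2]; print('handle axis yaw',np.degrees(np.arctan2(v[1],v[0])))
v=W[2]-W[0];print(np.degrees(np.arctan2(v[1],v[0])))
pix=np.array([(185+r/4.8,183+c/4.8) for c,r in((88,110),(264,172),(56,231),(227,292))])
base=np.array([(185+r/4.8,183+c/4.8) for c,r in((110,28),(370,120),(285,345),(20,250))])
B=np.array([at(p,x,0.008) for x in base]);print('base',B.round(3),B.mean(0).round(3),np.linalg.norm(B[0]-B[1]),np.linalg.norm(B[1]-B[2]))
def pts(q,L):
    x,y,yaw,t=q
    M=R.from_euler('z',yaw).as_matrix()@R.from_euler('y',-t).as_matrix()
    return np.array([x,y,.02])+(M@np.array(L).T).T
for sg in(1,-1):
    # top-image posts order: left-up,right-up,left-down,right-down ; +y is left if x up
    L=[(.045+sg*.038,sg*.053,.037),(.045+sg*.038,-sg*.053,.037),(.045-sg*.038,sg*.053,.037),(.045-sg*.038,-sg*.053,.037)]
    fun=lambda q:(np.array([proj(p,X) for X in pts(q,L)])-pix).ravel()
    yaw0=np.radians(-20)+(0 if sg==1 else np.pi)
    r=LS(fun,[.495-.045*np.cos(yaw0),.225-.045*np.sin(yaw0),yaw0,.45])
    print(sg,r.x.round(3),np.degrees(r.x[2]),r.cost,r.fun.round(1),'rim',pts(r.x,[(.095,0,.037)]).round(3))
    im=s['img'].copy()
    print('side posts',[proj(s,X).round().tolist() for X in pts(r.x,L)])
c=s['img'][145:215,265:350]
save('crop2.png',np.clip(cv2.resize(c,None,fx=7,fy=7,interpolation=cv2.INTER_CUBIC)*1.3,0,255).astype(np.uint8))
E
```

```text
[[ 0.5727 -0.2266  0.004 ]
 [ 0.5276 -0.1654  0.004 ]
 [ 0.4884 -0.2883  0.004 ]
 [ 0.4412 -0.2271  0.004 ]] [ 0.5075 -0.2268  0.004 ] [np.float64(0.076), np.float64(0.1044), np.float64(0.1061), np.float64(0.1314)]
handle axis yaw -144.1336175172628
-143.80232322001177
base [[0.596 0.272 0.008]
 [0.537 0.112 0.008]
 [0.402 0.163 0.008]
 [0.461 0.323 0.008]] [0.499 0.217 0.008] 0.16978440322348554 0.14408713802365783
1 [ 0.457  0.234 -0.353  0.342] -20.214217768099246 0.0282976314896497 [-0.   0.1 -0.  -0.1 -0.  -0.1  0.1  0.1] rim [[0.53  0.208 0.087]]
side posts [[160.0, 320.0], [173.0, 307.0], [164.0, 301.0], [176.0, 288.0]]
-1 [ 0.537  0.213  2.795 -0.278] 160.14657144550927 0.5492966868925466 [ 0.4  0.7 -0.2 -0.5  0.2  0.1 -0.3 -0.4] rim [[0.442 0.247 0.029]]
side posts [[167.0, 320.0], [180.0, 308.0], [169.0, 301.0], [182.0, 289.0]]
```

View pics/crop2.png

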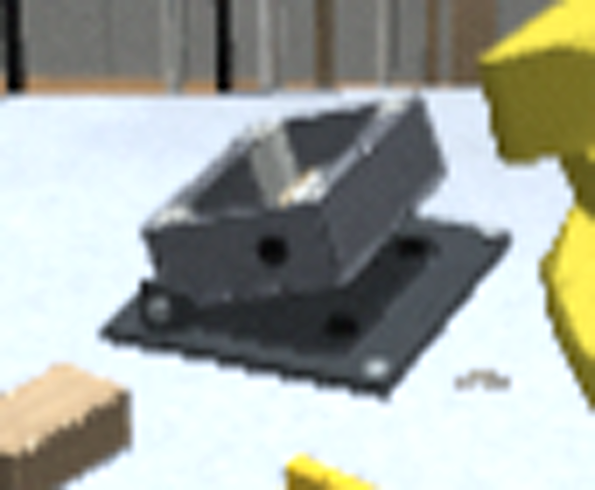

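The side crop shows the box hinged at the lower left (the robot's side), with the raised far wall at crop (400,110). This agrees with the fit: hinge (0.457,0.234), yaw -20°, tilt 0.34. I'll move in with the fingers shut.

```bash
cat >> h.py <<'E'
def go(targets,p0=None,o0=None):
    s=monitor.observe(); p0=np.array(s['ee_pos'] if p0 is None else p0); M=rot(s['tool_rot'] if o0 is None else o0)
    for xyz,yaw in targets:
        T=R.from_euler('xyz',[180,0,yaw],degrees=True).as_matrix()
        print('travel',(M.T@(np.array(xyz)-p0)*100).round(2).tolist(),'turn',np.degrees(R.from_matrix(M.T@T).as_rotvec()).round(1).tolist())
E
python3 - <<'E'
from h import *
go([((.36,-.38,.23),36)])
go([((.46,-.10,.20),36),((.523,.210,.15),36)],(.36,-.38,.23),(180,0,36))
E
```

```text
travel [25.03, -19.03, 0.13] turn [0.0, -0.0, -21.1]
travel [24.55, -16.77, 3.0] turn [0.0, 0.0, 0.0]
travel [47.87, -38.15, 8.0] turn [0.0, 0.0, 0.0]
```

Emit:
drive_tool:
  moves:
    - {"jaw": 1,"travel": [5,-3.8,0],"turn": [0,0,-5]}
    - {"jaw": 1,"travel": [10,-7.6,0],"turn": [0,0,-10]}
    - {"jaw": 1,"travel": [15,-11.4,0],"turn": [0,0,-15]}
    - {"jaw": 1,"travel": [20,-15.2,0],"turn": [0,0,-21]}
    - {"jaw": 1,"travel": [25,-19,0],"turn": [0,0,-21]}

```text
clock: 1.98
ee_pos: [0.3601, -0.3801, 0.2316]
tool_rot: [179.9, -0.0, 35.9]
contact_force: [0.9, 0.8, -0.2]
finger_gap: 0.001
finger_force: 0.0
```

Emit:
drive_tool:
  moves:
    - {"jaw": 1,"travel": [5,-3.4,0.6],"turn": [0,0,0]}
    - {"jaw": 1,"travel": [10,-6.8,1.2],"turn": [0,0,0]}
    - {"jaw": 1,"travel": [15,-10.2,1.8],"turn": [0,0,0]}
    - {"jaw": 1,"travel": [20,-13.6,2.4],"turn": [0,0,0]}
    - {"jaw": 1,"travel": [24.5,-17,3],"turn": [0,0,0]}

```text
clock: 2.6
ee_pos: [0.4587, -0.0982, 0.2015]
tool_rot: [179.9, -0.1, 35.9]
contact_force: [0.4, -0.1, -0.5]
finger_gap: -0.002
finger_force: 0.0
```

Emit:
drive_tool:
  moves:
    - {"jaw": 1,"travel": [5,-4.6,1],"turn": [0,0,0]}
    - {"jaw": 1,"travel": [10,-9.2,2],"turn": [0,0,0]}
    - {"jaw": 1,"travel": [15,-13.8,3],"turn": [0,0,0]}
    - {"jaw": 1,"travel": [20,-18.4,4],"turn": [0,0,0]}
    - {"jaw": 1,"travel": [23.3,-21.4,5],"turn": [0,0,0]}

```text
clock: 3.22
ee_pos: [0.5203, 0.2043, 0.1529]
tool_rot: [180.0, -0.1, 35.9]
contact_force: [0.6, -0.4, -0.4]
finger_gap: -0.001
finger_force: 0.0
```

```bash
python3 - <<'E'
from h import *
s=monitor.observe();print(s['clock'],s['ee_pos'],s['tool_rot'],s['contact_force'],s['finger_gap'])
h=np.array([.457,.234]);u=np.array([np.cos(np.radians(-20.2)),np.sin(np.radians(-20.2))])
T=[]
for t in(.342,.25,.17,.08,0,-.03):
    x=.088*np.cos(t)-.037*np.sin(t);z=.02+.088*np.sin(t)+.037*np.cos(t)
    T.append(((*(h+u*x),z),36))
go(T)
w=vision.get_image('wrist'); save('w1.png',w['img']); print(w['position'],w['orientation'])
E
```

```text
3.225 [0.52026112 0.20432157 0.15291981] [ 1.79961670e+02 -7.42511794e-02  3.58812572e+01] [ 0.61838666 -0.42240455 -0.35908829] -0.0011946380726873516
travel [0.54, -0.27, 6.86] turn [0.0, -0.1, -0.1]
travel [0.85, 0.2, 7.53] turn [0.0, -0.1, -0.1]
travel [1.09, 0.56, 8.16] turn [0.0, -0.1, -0.1]
travel [1.33, 0.92, 8.9] turn [0.0, -0.1, -0.1]
travel [1.51, 1.18, 9.59] turn [0.0, -0.1, -0.1]
travel [1.57, 1.27, 9.86] turn [0.0, -0.1, -0.1]
[0.58213165 0.2497433  0.29528355] [ 1.62930202e+02 -9.16102221e-03 -5.41089805e+01]
```

Emit:
drive_tool:
  moves:
    - {"jaw": 1,"travel": [0.5,-0.3,3],"turn": [0,0,0]}
    - {"jaw": 1,"travel": [0.5,-0.3,5.5],"turn": [0,0,0]}
    - {"jaw": 1,"travel": [0.5,-0.3,6.2],"turn": [0,0,0]}
    - {"jaw": 1,"travel": [0.6,0,6.8],"turn": [0,0,0]}
    - {"jaw": 1,"travel": [0.8,0.1,7.3],"turn": [0,0,0]}

```text
clock: 3.9
ee_pos: [0.5277, 0.2051, 0.0806]
tool_rot: [179.9, -0.1, 35.8]
contact_force: [1.3, -2.6, 4.6]
finger_gap: 0.001
finger_force: 1.8
```

Emit:
drive_tool:
  moves:
    - {"jaw": 1,"travel": [0.1,0.1,0.3],"turn": [0,0,0]}
    - {"jaw": 1,"travel": [0.2,0.3,0.7],"turn": [0,0,0]}
    - {"jaw": 1,"travel": [0.3,0.5,1.0],"turn": [0,0,0]}
    - {"jaw": 1,"travel": [0.4,0.7,1.4],"turn": [0,0,0]}
    - {"jaw": 1,"travel": [0.5,0.8,1.7],"turn": [0,0,0]}

```text
clock: 4.53
ee_pos: [0.5357, 0.2029, 0.0627]
tool_rot: [-180.0, -0.1, 35.9]
contact_force: [2.6, -1.1, 3.8]
finger_gap: -0.005
finger_force: 1.7
```

Contact is light, about 4 N. I'll go on to the end stop at z≈0.057.

Emit:
drive_tool:
  moves:
    - {"jaw": 1,"travel": [0.1,0.1,0.3],"turn": [0,0,0]}
    - {"jaw": 1,"travel": [0.1,0.1,0.5],"turn": [0,0,0]}
    - {"jaw": 1,"travel": [0.1,0.1,0.6],"turn": [0,0,0]}
    - {"jaw": 1,"travel": [0.1,0.1,0.7],"turn": [0,0,0]}
    - {"jaw": 1,"travel": [0.1,0.1,0.7],"turn": [0,0,0]}

```text
clock: 5.15
ee_pos: [0.5364, 0.2026, 0.057]
tool_rot: [-180.0, -0.0, 35.9]
contact_force: [-0.5, -1.4, 12.6]
finger_gap: -0.0
finger_force: 6.6
```

Emit:
drive_tool:
  moves:
    - {"jaw": 1,"travel": [0,0,-3],"turn": [0,0,0]}
    - {"jaw": 1,"travel": [0,0,-9],"turn": [0,0,0]}
    - {"jaw": 0.5,"travel": [-3.5,4,-12],"turn": [0,0,0]}
    - {"jaw": 0,"travel": [-7.5,9,-12],"turn": [0,0,0]}
    - {"jaw": 0,"travel": [-11.5,13.5,-12],"turn": [0,0,0]}

```text
clock: 5.78
ee_pos: [0.5211, 0.0247, 0.1757]
tool_rot: [-179.9, 0.1, 36.0]
contact_force: [0.8, -0.7, -0.5]
finger_gap: 0.639
finger_force: 0.0
```

Emit:
drive_tool:
  moves:
    - {"jaw": 0,"travel": [-4,4.5,0],"turn": [0,0,0]}
    - {"jaw": 0,"travel": [-8,9.5,0],"turn": [0,0,0]}
    - {"jaw": 0,"travel": [-12,14.5,0],"turn": [0,0,0]}
    - {"jaw": 0,"travel": [-16,19.5,0],"turn": [0,0,0]}
    - {"jaw": 0,"travel": [-16,19.5,0],"turn": [0,0,0]}

```text
clock: 6.4
ee_pos: [0.5045, -0.2315, 0.1748]
tool_rot: [-179.9, 0.2, 35.4]
contact_force: [-0.5, -0.1, -0.6]
finger_gap: 1.0
finger_force: 0.0
```

```bash
python3 - <<'E'
from h import *
s=monitor.observe();print(s['clock'],s['ee_pos'],s['tool_rot'],s['contact_force'],s['finger_gap'],ctrl.tcp_to_grasp)
w=vision.get_image('wrist'); t=vision.get_image('top')
b=cv2.resize(t['img'][185:260,183:265],None,fx=4.8,fy=4.8,interpolation=cv2.INTER_CUBIC)
b=np.clip(b*1.4,0,255).astype(np.uint8); b=cv2.copyMakeBorder(b,0,400-b.shape[0],0,0,cv2.BORDER_CONSTANT)
a=cv2.resize(w['img'],None,fx=.625,fy=.625); a=cv2.copyMakeBorder(a,0,150,0,0,cv2.BORDER_CONSTANT)
save('c3.png',np.hstack([a,b]))
print(proj(w,(.5075,-.2268,.004)))
E
```

```text
6.4 [ 0.50448947 -0.23151574  0.17479977] [-179.94088617    0.20226088   35.37775411] [-0.45902345 -0.09413406 -0.59526119] 0.9998002781600765 0.0187
[174.66129192 320.26235178]
```

View pics/c3.png

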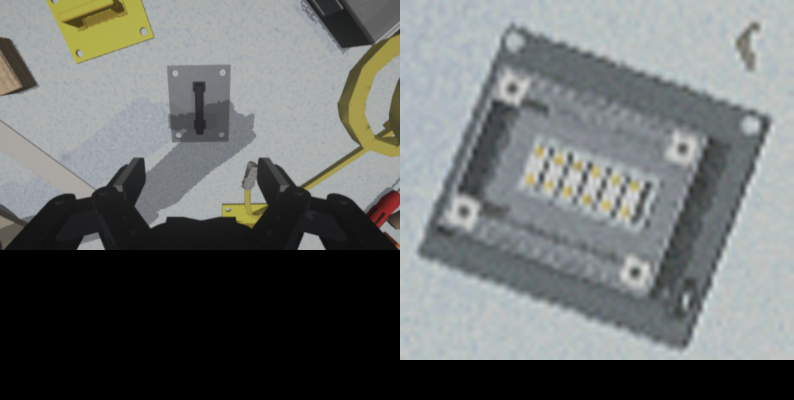

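The wrist view shows the grey cover square under the gripper, with its holes near full-picture columns 283/358 and rows 116/219. In the top crop the box is now level, with posts at crop-relative (113,88), (283,148), (63,211), (236,271). Now to measure both.

```bash
cat >> h.py <<'E'
def refine(p,rc,r=7,sign=1):
    g=cv2.cvtColor(p['img'],cv2.COLOR_RGB2GRAY).astype(float)*sign
    i,j=np.round(rc).astype(int); w=g[i-r:i+r+1,j-r:j+r+1]; m=np.clip(w-(w.min()+.6*(w.max()-w.min())),0,None)
    ii,jj=np.mgrid[i-r:i+r+1,j-r:j+r+1]; return np.array([(m*ii).sum(),(m*jj).sum()])/m.sum()
def rect(W):  # W: order (++),(+-),(-+),(--) in (x,y): centre, yaw
    c=W.mean(0); v=(W[0]+W[1]-W[2]-W[3])[:2]; y=(W[0]+W[2]-W[1]-W[3])[:2]
    return c, np.degrees(np.arctan2(v[1],v[0])), np.degrees(np.arctan2(y[1],y[0]))-90, np.linalg.norm(v)/2, np.linalg.norm(y)/2
E
python3 - <<'E'
from h import *
s=monitor.observe()
w=vision.get_image('wrist'); t=vision.get_image('top')
g=[(r/.625,c/.625) for c,r in((177,73),(224,72),(178,136),(224,137))]
q=[refine(w,x) for x in g];print(np.round(q,1).tolist())
W=np.array([at(w,x,.004) for x in q]);print(W.round(4));print('cover wrist (y is row dir)',rect(W))
gb=[(185+r/4.8,183+c/4.8) for c,r in((113,88),(283,148),(63,211),(236,271))]
B=np.array([at(t,x,.057) for x in gb]);print('box',rect(B))
gq=[(185+r/4.8,335+(c-393.6)/4.8) for c,r in((585,56),(488,130),(690,191),(593,270))]
c=rect(W)[0]
go([((c[0],c[1],.06),36),((c[0],c[1],.035),36)])
E
```

```text
[[121.2, 284.7], [118.5, 359.9], [219.5, 287.8], [219.7, 357.6]]
[[ 0.5325 -0.1602  0.004 ]
 [ 0.5783 -0.2193  0.004 ]
 [ 0.4475 -0.2212  0.004 ]
 [ 0.4921 -0.2831  0.004 ]]
cover wrist (y is row dir) (array([ 0.51260115, -0.22095479,  0.004     ]), np.float64(36.115388284831205), np.float64(36.75710832322453), np.float64(0.10596196783688855), np.float64(0.07550463457441942))
box (array([0.49915654, 0.21866525, 0.057     ]), np.float64(-20.617794390085894), np.float64(-19.941501638961938), np.float64(0.07580749855567276), np.float64(0.10603089623874493))
travel [0.59, 0.14, 11.53] turn [-0.2, -0.0, 0.0]
travel [0.59, 0.15, 14.03] turn [-0.2, -0.0, 0.0]
```

Emit:
drive_tool:
  moves:
    - {"jaw": 0,"travel": [0.2,0.2,4],"turn": [0,0,0]}
    - {"jaw": 0,"travel": [0.2,0.2,8],"turn": [0,0,0]}
    - {"jaw": 0,"travel": [0.2,0.2,10],"turn": [0,0,0]}
    - {"jaw": 0,"travel": [0.2,0.2,10],"turn": [0,0,0]}

```text
clock: 7.1
ee_pos: [0.5093, -0.2236, 0.0744]
tool_rot: [-179.8, 0.1, 36.1]
contact_force: [-0.3, -0.4, 0.5]
finger_gap: 0.998
finger_force: 0.0
```

```bash
python3 - <<'E'
from h import *
s=monitor.observe();print(s['clock'],s['ee_pos'],s['tool_rot'],s['contact_force'])
w=vision.get_image('wrist');save('w4.png',w['img'])
for c in((.5126,-.221,.004),(.5075,-.2268,.004)):print(proj(w,c))
E
```

```text
7.1 [ 0.50934212 -0.22357003  0.07443283] [-1.79754970e+02  7.76069563e-02  3.60963000e+01] [-0.32911216 -0.43586368  0.50122687]
[207.08354789 322.45540722]
[216.71168039 324.71428583]
```

View pics/w4.png

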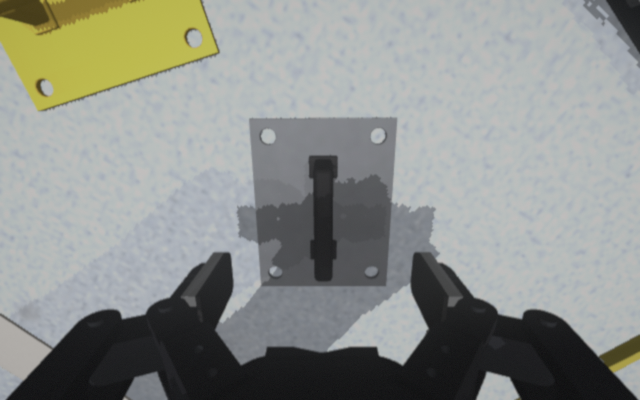

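The holes are at (136,267), (136,378), (271,275), (271,371), so the centre is about (208,323) and the handle is centred between the fingers. I'll descend and grip.

Emit:
drive_tool:
  moves:
    - {"jaw": 0,"travel": [0.3,0,2],"turn": [0,0,0]}
    - {"jaw": 0,"travel": [0.3,0,4],"turn": [0,0,0]}
    - {"jaw": 0,"travel": [0.3,0,5.7],"turn": [0,0,0]}
    - {"jaw": 0.4,"travel": [0.3,0,5.7],"turn": [0,0,0]}
    - {"jaw": 0.7,"travel": [0.3,0,5.7],"turn": [0,0,0]}
  squeeze: 60

```text
clock: 7.78
ee_pos: [0.5131, -0.225, 0.0196]
tool_rot: [179.9, -0.0, 35.9]
contact_force: [0.5, 0.9, -0.3]
finger_gap: 0.6
finger_force: 0.0
```

Emit:
drive_tool:
  moves:
    - {"jaw": 1,"travel": [0,0,0],"turn": [0,0,0]}
    - {"jaw": 1,"travel": [0,0,0],"turn": [0,0,0]}
    - {"jaw": 1,"travel": [0,0,0],"turn": [0,0,0]}
    - {"jaw": 1,"travel": [0,0,0],"turn": [0,0,0]}
    - {"jaw": 1,"travel": [0,0,0],"turn": [0,0,0]}

```text
clock: 8.4
ee_pos: [0.5127, -0.2248, 0.0195]
tool_rot: [180.0, -0.0, 35.9]
contact_force: [-0.5, 1.0, 6.1]
finger_gap: 0.123
finger_force: 59.5
```

Emit:
drive_tool:
  moves:
    - {"jaw": 1,"travel": [0,0,-1],"turn": [0,0,0]}
    - {"jaw": 1,"travel": [0,0,-3],"turn": [0,0,0]}
    - {"jaw": 1,"travel": [0,0,-6],"turn": [0,0,0]}
    - {"jaw": 1,"travel": [0,0,-10],"turn": [0,0,0]}
    - {"jaw": 1,"travel": [0,0,-13],"turn": [0,0,0]}

```text
clock: 9.02
ee_pos: [0.5126, -0.2251, 0.1506]
tool_rot: [179.9, -0.0, 35.9]
contact_force: [-0.5, 0.4, -3.5]
finger_gap: 0.124
finger_force: 58.8
```

Emit:
drive_tool:
  moves:
    - {"jaw": 1,"travel": [1.5,-2,-1],"turn": [0,0,-3]}
    - {"jaw": 1,"travel": [4,-6,-1],"turn": [0,0,-7]}
    - {"jaw": 1,"travel": [7,-10,-1],"turn": [0,0,-11]}
    - {"jaw": 1,"travel": [10,-14,-1],"turn": [0,0,-15]}
    - {"jaw": 1,"travel": [12.5,-18,-1],"turn": [0,0,-18]}

```text
clock: 9.65
ee_pos: [0.5075, -0.0028, 0.1585]
tool_rot: [-179.9, -0.0, 54.1]
contact_force: [0.0, -0.5, -3.0]
finger_gap: 0.123
finger_force: 58.8
```

```bash
python3 - <<'E'
from h import *
s=monitor.observe();print(s['clock'],s['ee_pos'],s['tool_rot'],s['contact_force'],s['finger_gap'],s['finger_force'])
go([((.499,.2185,.16),70)])
E
```

```text
9.65 [ 0.5074732  -0.00280566  0.15850829] [-1.79932811e+02 -1.05258647e-02  5.41402694e+01] [ 0.02219429 -0.54336214 -3.04005825] 0.12323462233894085 58.75450551509857
travel [17.44, -13.65, -0.13] turn [-0.1, -0.0, -15.9]
```

Emit:
drive_tool:
  moves:
    - {"jaw": 1,"travel": [3.5,-2.7,0],"turn": [0,0,-3]}
    - {"jaw": 1,"travel": [7,-5.5,0],"turn": [0,0,-6]}
    - {"jaw": 1,"travel": [11,-8.5,0],"turn": [0,0,-10]}
    - {"jaw": 1,"travel": [15,-11.5,0],"turn": [0,0,-14]}
    - {"jaw": 1,"travel": [17.4,-13.6,0],"turn": [0,0,-16]}

```text
clock: 10.28
ee_pos: [0.4992, 0.2189, 0.1585]
tool_rot: [-179.9, -0.1, 70.3]
contact_force: [1.3, -0.0, -3.3]
finger_gap: 0.126
finger_force: 58.7
```

Emit:
drive_tool:
  moves:
    - {"jaw": 1,"travel": [0,0,0],"turn": [0,0,0]}
    - {"jaw": 1,"travel": [0,0,0],"turn": [0,0,0]}

```text
clock: 10.52
ee_pos: [0.5, 0.2144, 0.1583]
tool_rot: [-179.9, 0.1, 69.9]
contact_force: [-0.1, -0.8, -3.0]
finger_gap: 0.125
finger_force: 58.8
```

```bash
python3 - <<'E'
from h import *
s=monitor.observe();print(s['clock'],s['ee_pos'],s['tool_rot'],s['contact_force'],s['finger_gap'],s['finger_force'])
w=vision.get_image('wrist'); t=vision.get_image('top'); sd=vision.get_image('side')
a=cv2.resize(w['img'],None,fx=.75,fy=.75)
b=cv2.resize(t['img'][160:260,165:265],None,fx=3,fy=3,interpolation=cv2.INTER_CUBIC)
c=cv2.resize(sd['img'][120:220,240:360],None,fx=2.9,fy=2.9,interpolation=cv2.INTER_CUBIC)
M=np.zeros((600,800,3),np.uint8);M[:300,:480]=a;M[:300,480:780]=b;M[302:592,:348]=c
save('c5.png',np.clip(M*1.3,0,255).astype(np.uint8))
for l in((.499,.2185,.057),):print(proj(w,l),proj(t,l))
E
```

```text
10.525 [0.50001265 0.21437484 0.15832776] [-1.79945050e+02  1.06794555e-01  6.99332093e+01] [-0.07588948 -0.83081652 -2.98404495] 0.12548576227620645 58.771705627441406
[195.66436542 318.21619287] [222.38522992 219.25324246]
```

View pics/c5.png

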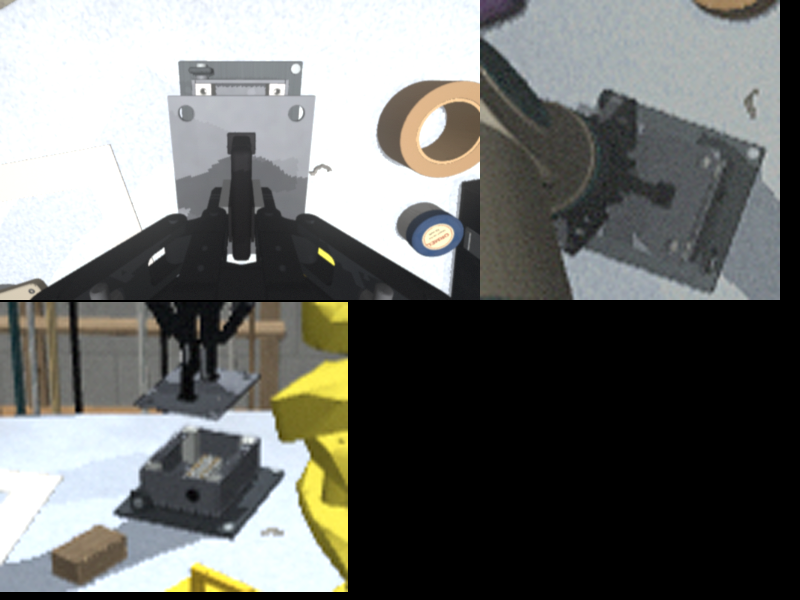

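The views show the cover held level over the level box. In the wrist view the two cover holes are at full-picture (151,248) and (151,395), and the two visible box holes are near (120,271) and (120,369). Now I'll compute the relative offset.

```bash
python3 - <<'E'
from h import *
s=monitor.observe(); print(s['ee_pos'],s['tool_rot'])
w=vision.get_image('wrist')
g=cv2.cvtColor(w['img'],cv2.COLOR_RGB2GRAY)
zt=s['ee_pos'][2]-.0195+.002
H=np.array([at(w,refine(w,x,12),zt) for x in((150.7,248),(150.7,395))])
P=np.array([at(w,refine(w,x,3,-1),.057) for x in((120,270.7),(120,369))]);print([refine(w,x,3,-1).round(1) for x in((120,270.7),(120,369))],[refine(w,x,12).round(1) for x in((150.7,248),(150.7,395))])
for n,A in(('cover',H),('box',P)):
    d=A[0]-A[1]; L=np.linalg.norm(d); x=-d/L; y=np.array([-x[1],x[0],0]); 
    yaw=np.degrees(np.arctan2(x[1],x[0])); print(n,A.round(4).tolist(),'len',L,'yaw',yaw,'centre',(A.mean(0)-.053*y).round(4))
save('c6.png',np.clip(cv2.resize(w['img'][75:215,190:450],None,fx=3,fy=3,interpolation=cv2.INTER_CUBIC),0,255))
E
```

```text
[0.50092777 0.21347823 0.15864076] [-1.79992878e+02  6.79826673e-02  6.97884727e+01]
[array([120.8, 268.9]), array([120.7, 368.1])] [array([147.6, 249.1]), array([149.7, 399.6])]
cover [[0.4851, 0.2779, 0.1411], [0.5582, 0.2498, 0.1411]] len 0.07831219645109609 yaw -21.00609743556549 centre [0.5026 0.2144 0.1411]
box [[0.4853, 0.2874, 0.057], [0.5573, 0.261, 0.057]] len 0.07673521689200481 yaw -20.153734235840787 centre [0.503  0.2244 0.057 ]
```

View pics/c6.png

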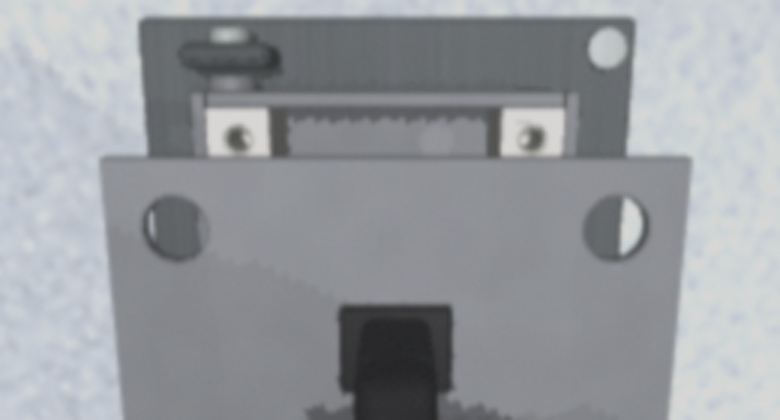

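In the crop, the upper mouths of the cover holes are at full-picture (151.0,248.7) and (151.0,395.3), and the box holes at (121,269.3) and (121,366.7).

```bash
python3 - <<'E'
from h import *
s=monitor.observe(); w=vision.get_image('wrist'); print(s['ee_pos'],s['tool_rot'],s['clock'])
z=s['ee_pos'][2]-.0195+.004
def C(A):
    d=A[1]-A[0]; L=np.linalg.norm(d); x=d/L; y=np.array([-x[1],x[0],0]); return A.mean(0)-.053*y, np.degrees(np.arctan2(x[1],x[0])), L
H=C(np.array([at(w,x,z) for x in((151,248.7),(151,395.3))])); P=C(np.array([at(w,x,.057) for x in((121,269.3),(121,366.7))]))
print(H,P)
d=P[0]-H[0]; d[2]=.067-(z-.004); print('tool delta cm',totool(d),'yaw',P[1]-H[1])
E
```

```text
[0.50110605 0.21357905 0.15874248] [1.79996984e+02 4.81689956e-02 6.97809607e+01] 10.725
(array([0.5019682 , 0.21384708, 0.14324248]), np.float64(-20.204644843738738), np.float64(0.07547137574108087)) (array([0.50273063, 0.22459827, 0.057     ]), np.float64(-20.205968471728724), np.float64(0.07538376549800667))
tool delta cm [ 1.03922978 -0.30060449  7.22364837] yaw -0.00132362798998642
```

Emit:
drive_tool:
  moves:
    - {"jaw": 1,"travel": [0.3,-0.1,1.5],"turn": [0,0,0]}
    - {"jaw": 1,"travel": [0.6,-0.2,3],"turn": [0,0,0]}
    - {"jaw": 1,"travel": [0.9,-0.3,4.5],"turn": [0,0,0]}
    - {"jaw": 1,"travel": [0.9,-0.3,5.5],"turn": [0,0,0]}
    - {"jaw": 1,"travel": [0.9,-0.3,5.5],"turn": [0,0,0]}

```text
clock: 11.4
ee_pos: [0.5006, 0.2241, 0.1027]
tool_rot: [-179.9, 0.1, 69.9]
contact_force: [-0.3, -0.2, -2.3]
finger_gap: 0.129
finger_force: 58.7
```

Emit:
drive_tool:
  moves:
    - {"jaw": 1,"travel": [0,0,0],"turn": [0,0,0]}
    - {"jaw": 1,"travel": [0,0,0],"turn": [0,0,0]}
    - {"jaw": 1,"travel": [0,0,0],"turn": [0,0,0]}

```text
clock: 11.78
ee_pos: [0.5016, 0.2244, 0.1043]
tool_rot: [180.0, -0.0, 69.9]
contact_force: [-0.8, 0.2, -3.3]
finger_gap: 0.123
finger_force: 58.7
```

```bash
python3 - <<'E'
from h import *
s=monitor.observe(); w=vision.get_image('wrist'); print(s['ee_pos'],s['tool_rot'],s['clock'],s['contact_force'])
sd=vision.get_image('side'); t=vision.get_image('top')
a=cv2.resize(w['img'][90:215,190:450],None,fx=3,fy=3,interpolation=cv2.INTER_CUBIC)
c=cv2.resize(sd['img'][140:190,275:345],None,fx=4.4,fy=4.4,interpolation=cv2.INTER_CUBIC)
d=cv2.resize(t['img'][185:235,185:265],None,fx=4.4,fy=4.4,interpolation=cv2.INTER_CUBIC)
M=np.zeros((600,800,3),np.uint8);M[:a.shape[0],:a.shape[1]]=a;M[378:378+c.shape[0],:c.shape[1]]=c;M[378:378+d.shape[0],400:400+d.shape[1]]=d
save('c7.png',np.clip(M*1.2,0,255).astype(np.uint8))
E
```

```text
[0.50158575 0.22443796 0.10427858] [ 1.79962580e+02 -3.40469533e-02  6.98764695e+01] 11.775 [-0.80851054  0.15592698 -3.29281292]
```

View pics/c7.png

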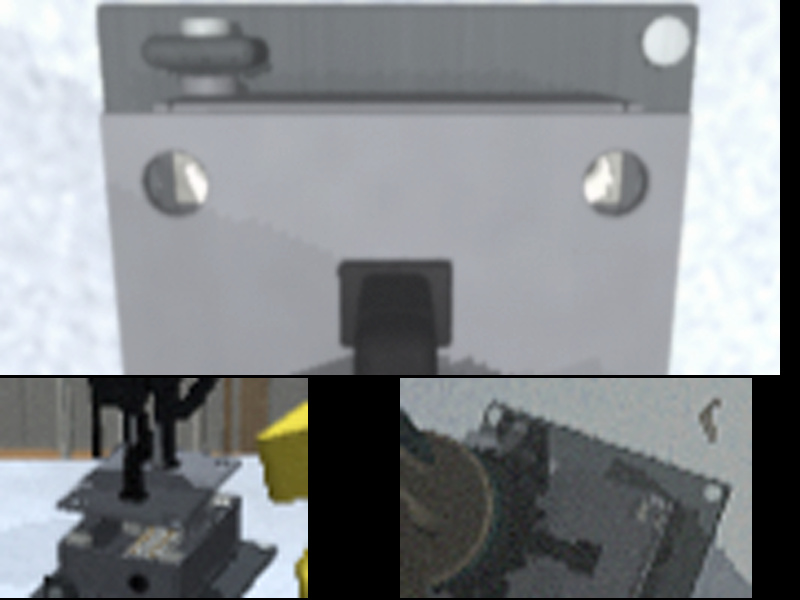

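The wrist crop shows the cover laterally centred over the box: the post edges through the holes are symmetric at crop columns 175 and 620 about the holes at 176 and 616, and the far rim edge is at crop row ~103. Next I'll check the fore-aft offset numerically.

```bash
cat >> h.py <<'E'
def corners(c,yaw,z,hx=.05,hy=.065):
    M=R.from_euler('z',yaw,degrees=True).as_matrix(); return [np.array([c[0],c[1],z])+M@np.array([a*hx,b*hy,0]) for a,b in((1,1),(1,-1),(-1,-1),(-1,1))]
E
python3 - <<'E'
from h import *
s=monitor.observe(); w=vision.get_image('wrist'); e=s['ee_pos']; print(e,s['clock'])
z=e[2]-.0195+.004
H=np.array([at(w,(90+183/3,190+c/3),z) for c in(176,616)]); d=H[1]-H[0];L=np.linalg.norm(d);x=d/L;y=np.array([-x[1],x[0],0])
hc=H.mean(0)-.053*y; print('cover',hc,np.degrees(np.arctan2(x[1],x[0])),L)
E=np.array([at(w,(90+103/3,190+c/3),.057) for c in(155,640)]);d=E[1]-E[0];print('rim edge',np.linalg.norm(d),'centre',E.mean(0)-.065*y)
F=np.array([at(w,(90+113/3,190+c/3),z) for c in(102,690)]);d=F[1]-F[0];print('cover edge',np.linalg.norm(d),'centre',F.mean(0)-.065*y)
G=np.array([at(w,(151,190+c/3),.057) for c in(175,620)]);print('post edge span',np.linalg.norm(G[1]-G[0]),'mid along x',(G.mean(0)-hc)@x, 'rim edge mid',(E.mean(0)-hc)@x,'rim fore-aft',(E.mean(0)-.065*y-hc)@y)
b=np.array([.5027,.2246,.057]);print('first box est: x,y err',(b-hc)@x,(b-hc)@y, 'tool axis tilt',s['tool_rot'])
E
```

```text
[0.50142436 0.22438704 0.10408243] 11.925
cover [0.5023448  0.22461635 0.08858243] -20.11237856524419 0.07553558607504425
rim edge 0.09743020379396891 centre [0.50245868 0.22392342 0.057     ]
cover edge 0.09873051664023497 centre [0.5022526  0.22437822 0.08858243]
post edge span 0.09168419145204094 mid along x 0.00036012373265336024 rim edge mid 0.0003452077773778463 rim fore-aft -0.0006115115945097565
first box est: x,y err 0.0003391615018308956 0.0001067906175576428 tool axis tilt [ 1.79980141e+02 -1.62199435e-02  6.98797769e+01]
```

The cover is aligned within 1 mm. I'll lower it to a gap of about 10 mm.

Emit:
drive_tool:
  moves:
    - {"jaw": 1,"travel": [0,0,0.5],"turn": [0,0,0]}
    - {"jaw": 1,"travel": [0,0,1.0],"turn": [0,0,0]}
    - {"jaw": 1,"travel": [0,0,1.4],"turn": [0,0,0]}
    - {"jaw": 1,"travel": [0,0,1.7],"turn": [0,0,0]}
    - {"jaw": 1,"travel": [0,0,1.7],"turn": [0,0,0]}

```text
clock: 12.6
ee_pos: [0.5011, 0.2243, 0.0865]
tool_rot: [-180.0, 0.0, 69.9]
contact_force: [-0.1, -0.1, -1.7]
finger_gap: 0.126
finger_force: 58.7
```

Emit:
drive_tool:
  moves:
    - {"jaw": 1,"travel": [0,0,0],"turn": [0,0,0]}
    - {"jaw": 1,"travel": [0,0,0],"turn": [0,0,0]}
    - {"jaw": 1,"travel": [0,0,0],"turn": [0,0,0]}
    - {"jaw": 1,"travel": [0,0,0],"turn": [0,0,0]}

```text
clock: 13.1
ee_pos: [0.5014, 0.2244, 0.0869]
tool_rot: [180.0, -0.0, 69.9]
contact_force: [0.6, 0.7, -2.9]
finger_gap: 0.127
finger_force: 58.7
```

```bash
python3 - <<'E'
from h import *
s=monitor.observe(); w=vision.get_image('wrist'); print(s['ee_pos'],s['tool_rot'],s['clock'],s['contact_force'])
sd=vision.get_image('side')
a=cv2.resize(w['img'][110:200,190:450],None,fx=3,fy=3,interpolation=cv2.INTER_CUBIC)
c=cv2.resize(sd['img'][150:195,272:350],None,fx=7,fy=7,interpolation=cv2.INTER_CUBIC)
M=np.zeros((600,800,3),np.uint8);M[:a.shape[0],:a.shape[1]]=a;M[280:280+c.shape[0],:c.shape[1]]=c
save('c8.png',np.clip(M*1.2,0,255).astype(np.uint8))
c0=s['ee_pos'][:2]
for n,z in(('cover under',s['ee_pos'][2]-.0195),('rim',.057)):
    print(n,[((q-(150,272))*7+(280,0)).round().tolist() for q in (proj(sd,X) for X in corners((.5024,.2246),-20.1,z))])
E
```

```text
[0.50135963 0.22441633 0.08694152] [ 1.79990586e+02 -9.63372041e-03  6.98834309e+01] 13.1 [ 0.59241074  0.67202543 -2.86949009]
cover under [[375.0, 402.0], [485.0, 302.0], [449.0, 108.0], [344.0, 220.0]]
rim [[394.0, 402.0], [505.0, 303.0], [468.0, 109.0], [362.0, 220.0]]
```

View pics/c8.png

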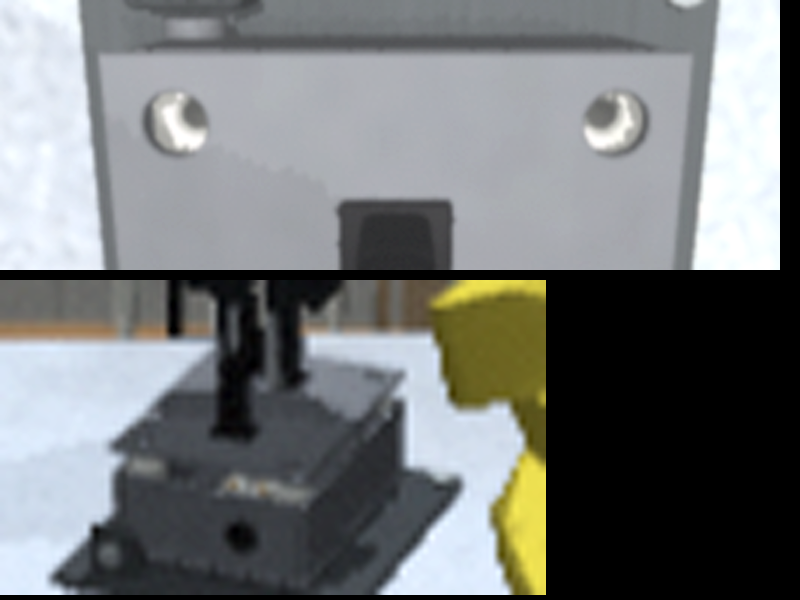

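The wrist view shows the threaded holes inside the cover holes, at crop (190,107) and (601,107) against hole centres (176,122) and (616,122). The side view shows the cover parallel above the rim with a clear gap. Last numeric check of the residual offset.

```bash
python3 - <<'E'
from h import *
s=monitor.observe(); w=vision.get_image('wrist')
z=s['ee_pos'][2]-.0195+.004
for h,b in(((176,122),(190,107)),((616,122),(601,107))):
    A=at(w,(110+h[1]/3,190+h[0]/3),z);B=at(w,(110+b[1]/3,190+b[0]/3),.057)
    print('box - cover hole, tool cm',totool((B-A)*[1,1,0]).round(2))
E
```

```text
box - cover hole, tool cm [ 0.07 -0.06 -0.  ]
box - cover hole, tool cm [0.07 0.05 0.  ]
```

The residual is under 1 mm and nothing is touching, so I'm handing in.

```bash
python3 -c "
from h import *
print(hand_in())"
```

```text
the job is handed in; nothing more can be done
None
```

The switch box was swung down level and the grey cover is held level about 1 cm above its rim, with its screw holes within about 1 mm of the threaded holes by the last camera check. I handed the job in with the cover still gripped, at about 13 s on the clock; no verdict came back.

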